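Close the stamp box: feel where the lid catches, back off, seat the stamp, shut

TASK

The sliding lid of the wooden stamp box will not shut because one of the six steel stamps is not fully down in its hole. Slide the lid towards shut by its pull until you feel it catch on that stamp, without forcing it, then back the lid off clear of it. Push that stamp fully home, then slide the lid fully shut and let go, leaving the tools round about where they lie.

Things in the scene. Friction and masses are not known exactly. Their poses are not given: they have to be found in the camera images.
- stamp_box: fixed wooden box with a sliding lid, 84 mm wide (its x), 200 mm long (its y), 84.5 mm high; origin at the centre of its underside, z up. Its mouth between the lips of the side walls is 58 mm wide. The lid slides lengthwise in grooves of the side walls, its underside 73.5 mm above the bench, so it passes over stamps that are home and catches on one that stands high.
- row_start (a point): head of the first stamp when fully home, nearest the lid: box x = 0, y = +20 mm, 71.5 mm above the bench. Six plain upright steel stamps, 12 mm thick, stand in one row at 18 mm steps from here to row_end (y = +20, +2, -16, -34, -52, -70 mm), flat heads level. Five are home and do not give when pressed; one, different each time, stands 4 to 6 mm high. Axes as the box's.
- row_end (a point): head of the sixth and last stamp when fully home: box x = 0, y = -70 mm, 71.5 mm above the bench; axes as the box's. The stamp that stands high sticks in its hole: it takes a firm push of 7 to 10 N straight down on its head to slide home, where it stops solidly.
- lid_pull (a point): centre of the dark wooden pull bar on top of the lid, 88.5 mm above the bench: 52 mm long (box x), 11 mm thick (box y), 20 mm high, standing on the lid's top face (78.5 mm above the bench). Box y = +68 mm plus the opening. It travels with the lid; axes as the box's.
- lid_edge (a point): middle of the lid's leading edge, the edge that meets the high stamp, 76 mm above the bench, 160 mm from the pull's centre towards the box's -y. The lid is a flat wooden panel 75 x 188 mm, 5 mm thick and would be damaged by being pressed on a stamp with over 20 N; axes as the box's.
- lid (a joint): how far the lid is drawn open along the box's +y, m: 0 = fully shut (leading edge against the closed -y end wall), about 0.14 to 0.15 at the start, 0.155 = end of travel. It slides with about 2 N of friction and stays where it is left.
- high_stamp (a joint): how far the stuck stamp stands above its home position, m: 0 = fully home (head level with the others), at most 0.006. It stays where it is left. This does not tell which of the six it is.
- bench_block: bystander: dark square steel bench block, 58 x 64 x 18 mm, lying in front of the box; origin at the centre of its underside
- chasing_hammer: bystander: small hammer with a wooden handle, 190 mm long, lying behind the box; origin at the centre of its underside
- loupe: bystander: small folded metal loupe, 27 x 40 x 20 mm, in front of the box; origin at the centre of its underside
- tweezers: bystander: steel tweezers, 140 mm long and 13 mm high, lying on the bench under the drawn-out lid; origin at the centre of its underside
- flat_pliers: bystander, fixed: black-handled pliers, 164 mm long, 12 mm high, at the front right; origin at the centre of its underside
- carving_wax: bystander: block of carving wax, 28 x 72 x 14 mm, to the right; origin at the centre of its underside
- flux_pot: bystander, fixed: small open stoneware pot, 45 mm wide, 31 mm high, to the left; origin at the centre of its underside
- pumice: bystander, fixed: white stone, 27 x 35 x 16 mm, to the right; origin at the centre of its underside

How it is judged:
By the outcome, as a careful person would: the job done as asked, in the order asked, and still so for the second after the job is handed in, with the robot touching nothing.
It also fails if it takes over 64 s, if anything falls off the work surface, if the arm or the gripper's body presses on something with over 40 N, if the wrist force passes 120 N, or if a joint passes its speed limit or range.

ROBOT

A 6-joint arm with a two-finger parallel gripper is mounted at the origin on a cart in front of the work surface, level with it; the furniture and walls round the work are solid. World frame = base frame: x ahead of the robot, y to its left, z up, the work surface at z = 0. Lengths are in mm, angles in rad, forces in N, time in s.
With the tool pointing down it reaches from about 275 to 825 mm from the base axis. Payload 5.2 kg.
Tool frame: the origin (TCP) lies between the finger pads; the fingertips stand 11 mm ahead of it and the grasp point (between the pads) lies 8 mm behind it; z points along the fingers, y is the line along which they close (so a half turn about z gives the same grasp; the last joint's range is limited). The gripper opens to 93 mm and grips with 3 to 60 N. Pads are 15 mm wide; open, the fingers measure 128 mm over their backs; the gripper's body (75 mm by 188 mm) begins 65 mm behind the grasp point.
Start: joints at [-1.49, 0.259, 1.535, -0, 1.348, -0.203], TCP at [154.024, -527.998, 229.653] pointing down, gripper open.
Joint ranges: [-3.14, 3.14], [-0.91, 2.08], [0.19, 2.58], [-1.22, 4.36], [0.22, 2.71], [-3.12, 3.12]. Speed limits (rad/s): [2.57, 2.57, 3.14, 3.14, 3.14, 3.14].

INTERFACE

Orientations are given as a rotation vector (axis times angle).
In Python, from plant import robot, viewer, hand_in gives the robot as it stands.
- The arm moves only by the tool drive_tool, never from a script. Its argument "rows" is a list of rows, each a list of 7 numbers: the shift along the tool's x, y, z in m, then the turn, a rotation vector about the tool's x, y, z in rad, then the closure, from 0 (fully open) to 1 (shut). In form: [[x, y, z, ax, ay, az, grip], ...]. A call has exactly 8 rows; each row is the pose to reach, as a shift and turn from the pose commanded when the call began, along the tool's axes at that moment; what a row does not reach only later rows make up. A row lasts 1/10 s, in which the tool goes at most 50 mm and 8.59 degrees, less where a joint would pass 70% of its speed; a pose out of reach is approached as far as the arm can. A call with a gripper value outside its range is refused whole. The fingers move at their own pace and stop on an object; the grip force is fixed at half the most. Time passes only in rows, so rows that repeat a pose let the fingers close, or fill a call up. It gives the time, the measured TCP pose, the force, the opening and the grip force at its end, in the units of the state.
- robot.state(): the state, without advancing time (a new reading comes with each control period).
- viewer.camera(name): name is "side" or "top" or "wrist"; returns (picture, depth): 384x512x3 uint8, red, green, blue; 384x512 float32, mm along the optical axis (not along the pixel's ray), 0 where there is no reading.
- viewer.calibration(name): a dict with "fx", "fy", "cx", "cy" (pixels), "R" (3x3) and "t" (3): a world point X has camera coordinates R X + t. Camera axes: x right, y down, z forward; pixel columns grow to the right and rows downward; lengths in mm; the calibration is good to about 2 mm. A picture is of the moment at which its call begins: read the wrist's pose just before it. calibration takes no time and is no camera call; for the wrist camera it gives the pose at the moment of the call.
- hand_in(): hands the job in; it is judged then, once.
The state is a dict: "t": time; "joint_positions": joint angles; "qvel": joint speeds; "joint_efforts": joint torques, N m; "eef_pos": TCP position; "eef_rot": TCP orientation; "contact_force": force on the tool from outside, world axes, zero at the start; "ft_torque": the same for the moment, N m; "grip_width": finger opening in mm; "gripper_force": force on a finger pad.
Only numpy, scipy, OpenCV 4.12 (cv2) and the standard library are available. Lean on these libraries where they do the work, as an engineer would, in place of code of your own. Each camera call takes 0.05 s, during which the arm holds its last target. There are 200 camera calls.

## Working session

There is one attempt and no reset: what is moved stays moved. The work goes in short steps, Python scripts to look and compute and a tool call to move; the robot and the scene stay as the last step left them, time stands still between calls to the robot, and variables do not carry over. Pictures are saved under pics/ and viewed, at most 10 in all, crops included, and the job is handed in when it is done.

Besides the shell and the picture viewer there is one more tool, called after "Emit:" in YAML: its name, and indented under it one key for each argument. drive_tool: Moves the arm, as the interface text tells. Its arguments: {"type":"object","properties":{"rows":{"type":"array"}},"required":["rows"]}

```bash
mkdir -p pics; ls; python3 - <<'E'
from plant import robot, viewer
import cv2,numpy as np
print(robot.state())
for n in("top","side"):
    p,d=viewer.camera(n); cv2.imwrite(f"pics/{n}0.png",p[...,::-1]); np.save(f"pics/{n}0.npy",d)
    c=viewer.calibration(n); print(n,{k:np.round(v,3).tolist() for k,v in c.items()})
E
```

```text
pics
{'t': 0.0, 'joint_positions': array([-1.48981478e+00,  2.59349540e-01,  1.53608848e+00, -2.07822671e-05,
        1.34799970e+00, -2.02844637e-01]), 'qvel': array([ 2.64297916e-03, -1.70606197e-04, -4.90634636e-05, -7.18873685e-04,
       -4.89221126e-04, -2.41854435e-05]), 'joint_efforts': array([-1.69226543e-03, -4.37310934e+01, -2.83999586e+01,  7.14699947e-02,
        4.11779014e-02, -1.40450534e-04]), 'eef_pos': array([ 153.9647388 , -527.45407214,  228.81201349]), 'eef_rot': array([-3.10818556e+00, -4.44084686e-01, -1.44626705e-04]), 'contact_force': array([ 0.31426556,  0.56017947, -0.36288222]), 'ft_torque': array([ 0.04695186, -0.02424689, -0.02529331]), 'gripper_force': 0.0, 'grip_width': 93.04294456109847}
top {'fx': 395.555, 'fy': 395.555, 'cx': 259.093, 'cy': 187.985, 'R': [[0.01, -1.0, -0.001], [-0.978, -0.01, -0.206], [0.206, 0.003, -0.978]], 't': [-23.422, 508.835, 1007.223]}
side {'fx': 407.475, 'fy': 407.475, 'cx': 255.268, 'cy': 191.913, 'R': [[0.986, -0.164, -0.007], [-0.075, -0.414, -0.907], [0.146, 0.895, -0.42]], 't': [-502.518, 106.704, 984.396]}
```

View pics/top0.png

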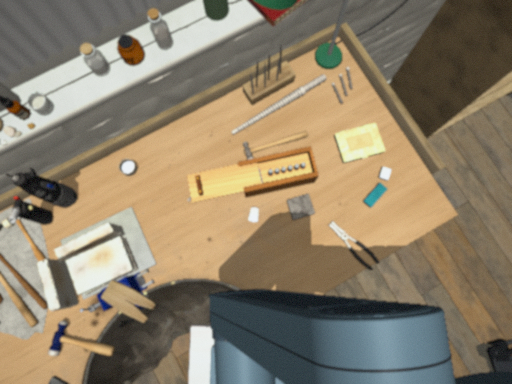

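View pics/side0.png

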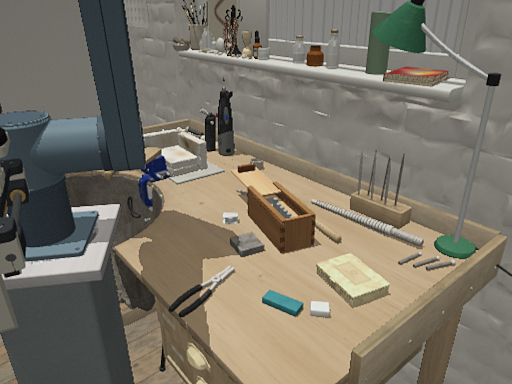

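The top view shows the box at about (245-317, 150-192), with the yellow lid drawn out to the left, the pull at (199,184) and stamp heads at about (270-303, 165-172). The side view shows the same box at (250-313, 185-245).

```bash
cat > h.py <<'E'
import numpy as np,cv2
from scipy.spatial.transform import Rotation as Ro
from plant import robot,viewer
def cast(c,uv,z):
    uv=np.atleast_2d(np.asarray(uv,float)); R=np.array(c["R"]);t=np.array(c["t"])
    o=-R.T@t; d=np.c_[(uv[:,0]-c["cx"])/c["fx"],(uv[:,1]-c["cy"])/c["fy"],np.ones(len(uv))]@R
    return o+d*((z-o[2])/d[:,2])[:,None]
def depthpt(c,uv,dep):
    u,v=uv; R=np.array(c["R"]);t=np.array(c["t"])
    return R.T@(np.array([(u-c["cx"])/c["fx"],(v-c["cy"])/c["fy"],1])*dep-t)
def proj(c,X):
    p=np.atleast_2d(X)@np.array(c["R"]).T+np.array(c["t"]); return np.c_[p[:,0]/p[:,2]*c["fx"]+c["cx"],p[:,1]/p[:,2]*c["fy"]+c["cy"]]
def shift(goal,s=None):  # world goal pos -> tool shift m
    s=s or robot.state(); return Ro.from_rotvec(s["eef_rot"]).inv().apply(np.asarray(goal)-s["eef_pos"])/1000
E
python3 - <<'E'
from h import *
c=viewer.calibration("top"); d=np.load("pics/top0.npy")
for n,uv,z in(("pull",(199,184),98.5),("wallfarL",(312,149),84.5),("wallnear",(318,178),84.5),("s1",(270,173),71.5),("s6",(303,166),71.5),("lidL",(188,177),78.5),("lidL2",(192,201),78.5)):
    print(n,cast(c,uv,z)[0].round(1),depthpt(c,uv,d[uv[1],uv[0]]).round(1))
w=viewer.calibration("wrist");s=robot.state();print({k:np.round(v,3).tolist() for k,v in w.items()})
R=Ro.from_rotvec(s["eef_rot"]).as_matrix();print(R.round(3))
print("cam in tool",(R.T@(-np.array(w["R"]).T@np.array(w["t"])-s["eef_pos"])).round(1),(np.array(w["R"])@R).round(3))
E
```

```text
pull [508.4 136.   98.5] [508.6 136.1  97.6]
wallfarL [ 609.6 -157.8   84.5] [ 634.9 -168.6    4.6]
wallnear [ 530.6 -172.1   84.5] [ 551.1 -184.9   -1.2]
s1 [546.1 -46.9  71.5] [546.2 -47.   71.1]
s6 [ 566.2 -134.8   71.5] [ 567.5 -135.3   66.6]
lidL [531.4 168.9  78.5] [531.  168.6  80.2]
lidL2 [467.4 155.5  78.5] [467.8 155.8  76.5]
{'fx': 275.74, 'fy': 275.74, 'cx': 250.44, 'cy': 190.481, 'R': [[0.28, -0.96, -0.002], [-0.932, -0.272, 0.241], [-0.232, -0.065, -0.971]], 't': [-548.865, -28.028, 388.78]}
[[ 0.96   0.28  -0.   ]
 [ 0.28  -0.96   0.002]
 [ 0.    -0.002 -1.   ]]
cam in tool [ 6.61e+01 -1.00e-01 -1.54e+02] [[-0.     1.     0.   ]
 [-0.971 -0.    -0.241]
 [-0.241 -0.001  0.971]]
```

Emit:
drive_tool:
  rows:
    - [0.04,-0.028,0.0,0,0,0.01,0]
    - [0.08,-0.056,0.0,0,0,0.02,0]
    - [0.12,-0.084,0.0,0,0,0.03,0]
    - [0.16,-0.112,0.0,0,0,0.04,0]
    - [0.2,-0.14,0.0,0,0,0.05,0]
    - [0.24,-0.168,0.0,0,0,0.06,0]
    - [0.28,-0.196,0.0,0,0,0.06,0]
    - [0.32,-0.224,0.0,0,0,0.06,0]

```text
t: 0.9
eef_pos: [399.2, -221.5, 229.6]
eef_rot: [-3.122, -0.35, 0.0]
contact_force: [2.1, -0.9, -0.1]
grip_width: 92.7
gripper_force: 0.0
```

```bash
python3 - <<'E'
from h import *
s=robot.state();print(s["t"],s["eef_pos"],s["eef_rot"],shift([492,-106,170]))
E
```

```text
0.9 [ 399.21137829 -221.47727028  229.55930415] [-3.12193466e+00 -3.50321321e-01  7.77403088e-05] [ 0.11607725 -0.09203598  0.05956081]
```

Emit:
drive_tool:
  rows:
    - [0.03,-0.023,0.015,0,0,0,0]
    - [0.06,-0.046,0.03,0,0,0,0]
    - [0.09,-0.07,0.045,0,0,0,0]
    - [0.116,-0.092,0.06,0,0,0,0]
    - [0.116,-0.092,0.06,0,0,0,0]
    - [0.116,-0.092,0.06,0,0,0,0]
    - [0.116,-0.092,0.06,0,0,0,0]
    - [0.116,-0.092,0.06,0,0,0,0]

```text
t: 1.7
eef_pos: [491.0, -109.1, 170.3]
eef_rot: [3.121, 0.348, 0.001]
contact_force: [-0.2, -0.7, 0.8]
grip_width: 93.1
gripper_force: 0.0
```

```bash
python3 - <<'E'
from h import *
import pickle
s=robot.state();print(s["t"],s["eef_pos"],s["eef_rot"])
c=viewer.calibration("wrist");p,d=viewer.camera("wrist");cv2.imwrite("pics/w1.png",p[...,::-1]);pickle.dump((c,d,s),open("pics/w1.pkl","wb"))
E
```

```text
1.7 [ 490.983912   -109.07400706  170.25608223] [3.12149164e+00 3.48198932e-01 1.15569966e-03]
```

View pics/w1.png

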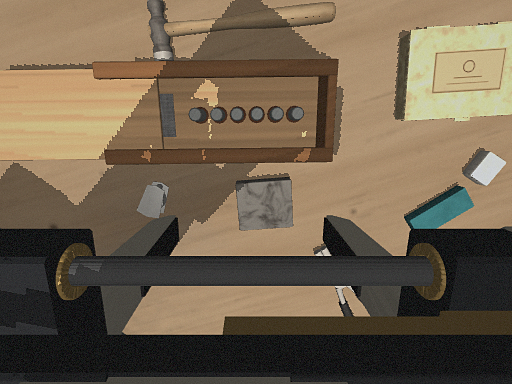

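The six stamp heads lie at rows of about 114, columns 199-297. The box walls run at rows 60-78 and 150-162, and the end wall at about column 328. I'll measure head heights from depth.

```bash
python3 - <<'E'
from h import *
import pickle
c,d,s=pickle.load(open("pics/w1.pkl","rb"))
v,u=np.mgrid[40:180,90:350]
R=np.array(c["R"]);t=np.array(c["t"]);D=d[40:180,90:350].astype(float)
P=(np.stack([(u-c["cx"])/c["fx"]*D,(v-c["cy"])/c["fy"]*D,D],-1)-t)@R
Z=P[...,2]
def rep(m,n,amin=20):
    k,l,st,ce=cv2.connectedComponentsWithStats(m.astype(np.uint8))
    for i in range(1,k):
        if st[i,4]>amin:
            q=P[l==i]; print(n,st[i].tolist(),(ce[i]+[90,40]).round(1),np.median(q,0).round(1))
inner=(v>90)&(v<140)&(u>180)&(u<312)
rep((Z>68)&(Z<82)&inner,"head")
w=(Z>81)&(Z<90)
rep(w,"wall",200)
m=w&(u<345)
q=P[m][:,:2].astype(np.float32); rr=cv2.minAreaRect(q); print(rr, cv2.boxPoints(rr).round(1).tolist())
print("row profile",[Z[114-40,x-90].round(1) for x in range(150,340,2)])
E
```

```text
head [140, 67, 14, 14, 142] [236.4 113.7] [559.7 -80.6  70.2]
head [161, 67, 13, 14, 138] [256.7 113.6] [563.7 -98.2  70.2]
head [181, 67, 13, 14, 143] [276.8 113.3] [ 568.  -115.7   70.2]
head [201, 67, 13, 13, 144] [297. 113.] [ 572.1 -133.    70.3]
head [99, 68, 15, 14, 162] [195.6 114.3] [551.4 -46.5  76. ]
head [120, 68, 14, 13, 139] [216.4 114. ] [555.5 -63.3  70.3]
wall [2, 19, 247, 106, 8275] [225.8 107.5] [572.6 -72.7  83.3]
((555.981689453125, -65.0145492553711), (84.18913269042969, 200.10195922851562), 13.41915225982666) [[491.79998779296875, 22.5], [538.2999877929688, -172.10000610351562], [620.0999755859375, -152.60000610351562], [573.7000122070312, 42.099998474121094]]
row profile [np.float64(77.8), np.float64(77.8), np.float64(78.4), np.float64(77.1), np.float64(79.0), np.float64(75.8), np.float64(48.7), np.float64(51.3), np.float64(49.2), np.float64(50.0), np.float64(50.4), np.float64(49.3), np.float64(49.2), np.float64(49.8), np.float64(50.5), np.float64(49.1), np.float64(48.3), np.float64(49.4), np.float64(48.5), np.float64(49.6), np.float64(76.6), np.float64(76.4),
[... 614 characters left out ...]
p.float64(69.5), np.float64(48.8), np.float64(48.7), np.float64(49.3), np.float64(65.0), np.float64(71.2), np.float64(68.7), np.float64(69.3), np.float64(70.9), np.float64(69.6), np.float64(71.2), np.float64(48.1), np.float64(48.6), np.float64(53.6), np.float64(66.6), np.float64(70.5), np.float64(70.1), np.float64(70.4), np.float64(70.3), np.float64(70.4), np.float64(70.8), np.float64(47.6), np.float64(48.5), np.float64(49.1), np.float64(51.0), np.float64(49.1), np.float64(48.5), np.float64(49.6), np.float64(55.3), np.float64(63.0), np.float64(71.5), np.float64(77.1), np.float64(82.4), np.float64(83.2), np.float64(83.6), np.float64(83.4), np.float64(82.3), np.float64(-1.5), np.float64(-0.9)]
```

```bash
python3 - <<'E'
from h import *
import pickle
c,d,s=pickle.load(open("pics/w1.pkl","rb"))
for x in (157,159,161):
    p=cast(c,(x,114),78.5)[0]-[556,-65,0]; print((p[:2]@[-.2321,.9727]).round(1))
print(shift([444,121,180]))
E
```

```text
51.7
50.0
48.3
[ 0.00481283 -0.23479403 -0.00992179]
```

Emit:
drive_tool:
  rows:
    - [0.001,-0.04,-0.005,0,0,-0.006,0]
    - [0.002,-0.08,-0.01,0,0,-0.012,0]
    - [0.003,-0.12,-0.01,0,0,-0.012,0]
    - [0.004,-0.16,-0.01,0,0,-0.012,0]
    - [0.005,-0.2,-0.01,0,0,-0.012,0]
    - [0.005,-0.235,-0.01,0,0,-0.012,0]
    - [0.005,-0.235,-0.01,0,0,-0.012,0]
    - [0.005,-0.235,-0.01,0,0,-0.012,0]

```text
t: 2.55
eef_pos: [444.0, 122.1, 180.1]
eef_rot: [3.119, 0.371, 0.002]
contact_force: [0.4, -0.8, -0.0]
grip_width: 92.8
gripper_force: 0.0
```

```bash
python3 - <<'E'
from h import *
import pickle
s=robot.state();print(s["t"],s["eef_pos"],s["eef_rot"],s["qvel"].max())
c=viewer.calibration("wrist");p,d=viewer.camera("wrist");cv2.imwrite("pics/w2.png",p[...,::-1]);pickle.dump((c,d,s),open("pics/w2.pkl","wb"))
E
```

```text
2.55 [444.02570223 122.06628179 180.11868366] [3.11890291e+00 3.71286093e-01 1.58422387e-03] 0.006330963455095543
```

View pics/w2.png

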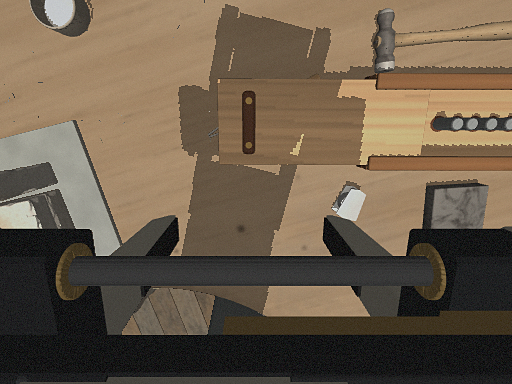

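The dark pull stands at (249,122), rows 91-154.

```bash
python3 - <<'E'
from h import *
import pickle
c,d,s=pickle.load(open("pics/w2.pkl","rb"))
v,u=np.mgrid[80:165,215:300]
R=np.array(c["R"]);t=np.array(c["t"]);D=d[80:165,215:300].astype(float)
P=(np.stack([(u-c["cx"])/c["fx"]*D,(v-c["cy"])/c["fy"]*D,D],-1)-t)@R
m=(P[...,2]>92)
q=P[m]; rr=cv2.minAreaRect(q[:,:2].astype(np.float32)); print(m.sum(),np.median(q,0).round(1),rr, "lidtop",np.median(P[...,2][:,45:80]))
g=np.array([rr[0][0],rr[0][1]]); print("box y",(g-[556,-65])@[-.2321,.9727],"x",(g-[556,-65])@[.9727,.2321])
th=2*np.arctan2(s["eef_rot"][1],s["eef_rot"][0]);print("yaw",th, shift([*g,96]))
E
```

```text
841 [508.1 139.4  97.1] ((507.33709716796875, 139.2771759033203), (50.83693313598633, 10.869163513183594), 13.057401657104492) lidtop 77.4531687671647
box y 209.99506874847413 x 0.07832694244384675
yaw 0.23697241132539984 [ 0.0653546  -0.00268316  0.08410933]
```

Emit:
drive_tool:
  rows:
    - [0.033,-0.002,0.02,0,0,0,0]
    - [0.065,-0.003,0.04,0,0,0.003,0]
    - [0.065,-0.003,0.06,0,0,0.003,0]
    - [0.065,-0.003,0.075,0,0,0.003,0.3]
    - [0.065,-0.003,0.085,0,0,0.003,0.5]
    - [0.065,-0.003,0.086,0,0,0.003,0.6]
    - [0.065,-0.003,0.086,0,0,0.003,0.7]
    - [0.065,-0.003,0.086,0,0,0.003,0.75]

```text
t: 3.4
eef_pos: [507.2, 140.0, 94.6]
eef_rot: [3.12, 0.364, 0.003]
contact_force: [0.1, 0.5, 0.2]
grip_width: 57.7
gripper_force: 0.0
```

```bash
python3 - <<'E'
from h import *
s=robot.state();print(s["t"],s["eef_pos"],s["grip_width"],s["contact_force"],shift([507.3,139.3,94.5]))
E
```

```text
3.4 [507.17428084 140.04419011  94.62783658] 57.67397205099371 [0.08362682 0.47835131 0.21628247] [-4.91250635e-05  7.53102931e-04  1.28020027e-04]
```

Emit:
drive_tool:
  rows:
    - [0,0.001,0,0,0,0,1]
    - [0,0.001,0,0,0,0,1]
    - [0,0.001,0,0,0,0,1]
    - [0,0.001,0,0,0,0,1]
    - [0,0.001,0,0,0,0,1]
    - [0,0.001,0,0,0,0,1]
    - [0,0.001,0,0,0,0,1]
    - [0,0.001,0,0,0,0,1]

```text
t: 4.2
eef_pos: [506.6, 139.5, 93.7]
eef_rot: [3.12, 0.365, -0.0]
contact_force: [-1.3, -0.2, 0.9]
grip_width: 10.1
gripper_force: 30.0
```

Emit:
drive_tool:
  rows:
    - [0,0.003,0,0,0,0,1]
    - [0,0.006,0,0,0,0,1]
    - [0,0.009,0,0,0,0,1]
    - [0,0.012,0,0,0,0,1]
    - [0,0.015,0,0,0,0,1]
    - [0,0.018,0,0,0,0,1]
    - [0,0.018,0,0,0,0,1]
    - [0,0.018,0,0,0,0,1]

```text
t: 5.0
eef_pos: [511.0, 121.3, 93.7]
eef_rot: [3.119, 0.365, 0.0]
contact_force: [-0.1, -1.6, -0.1]
grip_width: 11.0
gripper_force: 30.0
```

Emit:
drive_tool:
  rows:
    - [0,0.0005,0,0,0,0,1]
    - [0,0.001,0,0,0,0,1]
    - [0,0.0015,0,0,0,0,1]
    - [0,0.002,0,0,0,0,1]
    - [0,0.0025,0,0,0,0,1]
    - [0,0.003,0,0,0,0,1]
    - [0,0.003,0,0,0,0,1]
    - [0,0.003,0,0,0,0,1]

```text
t: 5.8
eef_pos: [511.5, 119.0, 93.7]
eef_rot: [3.12, 0.365, 0.0]
contact_force: [0.2, 2.2, 0.9]
grip_width: 11.0
gripper_force: 30.0
```

Emit:
drive_tool:
  rows:
    - [0,0.0003,0,0,0,0,1]
    - [0,0.0006,0,0,0,0,1]
    - [0,0.0009,0,0,0,0,1]
    - [0,0.001,0,0,0,0,1]
    - [0,0.001,0,0,0,0,1]
    - [0,0.001,0,0,0,0,1]
    - [0,0.001,0,0,0,0,1]
    - [0,0.001,0,0,0,0,1]

```text
t: 6.6
eef_pos: [511.8, 118.0, 93.7]
eef_rot: [3.12, 0.365, 0.0]
contact_force: [-0.3, 1.0, 0.9]
grip_width: 10.9
gripper_force: 30.0
```

Emit:
drive_tool:
  rows:
    - [0,0.0003,0,0,0,0,1]
    - [0,0.0006,0,0,0,0,1]
    - [0,0.0009,0,0,0,0,1]
    - [0,0.001,0,0,0,0,1]
    - [0,0.001,0,0,0,0,1]
    - [0,0.001,0,0,0,0,1]
    - [0,0.001,0,0,0,0,1]
    - [0,0.001,0,0,0,0,1]

```text
t: 7.4
eef_pos: [512.0, 117.1, 93.7]
eef_rot: [3.12, 0.365, 0.0]
contact_force: [-0.2, 2.0, 1.7]
grip_width: 11.1
gripper_force: 30.0
```

Emit:
drive_tool:
  rows:
    - [0,0.0003,0,0,0,0,1]
    - [0,0.0006,0,0,0,0,1]
    - [0,0.0009,0,0,0,0,1]
    - [0,0.001,0,0,0,0,1]
    - [0,0.001,0,0,0,0,1]
    - [0,0.001,0,0,0,0,1]
    - [0,0.001,0,0,0,0,1]
    - [0,0.001,0,0,0,0,1]

```text
t: 8.2
eef_pos: [512.2, 116.1, 93.7]
eef_rot: [3.12, 0.365, 0.0]
contact_force: [0.5, 0.2, 0.1]
grip_width: 10.5
gripper_force: 30.0
```

Emit:
drive_tool:
  rows:
    - [0,0.0003,0,0,0,0,1]
    - [0,0.0006,0,0,0,0,1]
    - [0,0.0009,0,0,0,0,1]
    - [0,0.001,0,0,0,0,1]
    - [0,0.001,0,0,0,0,1]
    - [0,0.001,0,0,0,0,1]
    - [0,0.001,0,0,0,0,1]
    - [0,0.001,0,0,0,0,1]

```text
t: 9.0
eef_pos: [512.4, 115.3, 93.6]
eef_rot: [-3.12, -0.365, 0.0]
contact_force: [-0.2, 3.4, 0.4]
grip_width: 11.0
gripper_force: 30.0
```

Emit:
drive_tool:
  rows:
    - [0,0.0003,0,0,0,0,1]
    - [0,0.0006,0,0,0,0,1]
    - [0,0.0006,0,0,0,0,1]
    - [0,0.0006,0,0,0,0,1]
    - [0,0.0006,0,0,0,0,1]
    - [0,0.0006,0,0,0,0,1]
    - [0,0.0006,0,0,0,0,1]
    - [0,0.0006,0,0,0,0,1]

```text
t: 9.8
eef_pos: [512.4, 115.0, 93.7]
eef_rot: [-3.12, -0.365, 0.0]
contact_force: [-0.7, 6.5, 1.2]
grip_width: 10.4
gripper_force: 30.0
```

Emit:
drive_tool:
  rows:
    - [0,0.0002,0,0,0,0,1]
    - [0,0.0004,0,0,0,0,1]
    - [0,0.0004,0,0,0,0,1]
    - [0,0.0004,0,0,0,0,1]
    - [0,0.0004,0,0,0,0,1]
    - [0,0.0004,0,0,0,0,1]
    - [0,0.0004,0,0,0,0,1]
    - [0,0.0004,0,0,0,0,1]

```text
t: 10.6
eef_pos: [512.5, 114.9, 93.7]
eef_rot: [-3.119, -0.364, 0.0]
contact_force: [-0.1, 6.5, 0.4]
grip_width: 10.8
gripper_force: 30.0
```

Emit:
drive_tool:
  rows:
    - [0,-0.004,0,0,0,0,1]
    - [0,-0.008,0,0,0,0,1]
    - [0,-0.013,0,0,0,0,1]
    - [0,-0.018,0,0,0,0,1]
    - [0,-0.023,0,0,0,0,1]
    - [0,-0.027,0,0,0,0,1]
    - [0,-0.028,0,0,0,0,1]
    - [0,-0.028,0,0,0,0,1]

```text
t: 11.4
eef_pos: [506.0, 142.0, 93.7]
eef_rot: [-3.12, -0.365, 0.0]
contact_force: [-0.1, 0.8, 0.1]
grip_width: 10.5
gripper_force: 30.0
```

Emit:
drive_tool:
  rows:
    - [0,0,0,0,0,0,0.6]
    - [0,0,0,0,0,0,0.6]
    - [0,0,0,0,0,0,0.6]
    - [0,0,-0.01,0,0,0,0.6]
    - [0,0,-0.03,0,0,0,0.6]
    - [0,0,-0.05,0,0,0,0.6]
    - [0,0,-0.06,0,0,0,1]
    - [0,0,-0.06,0,0,0,1]

```text
t: 12.2
eef_pos: [507.4, 141.5, 155.6]
eef_rot: [3.12, 0.365, 0.006]
contact_force: [0.7, -0.1, -0.6]
grip_width: 25.1
gripper_force: 0.0
```

```bash
python3 - <<'E'
from h import *
s=robot.state();print(s["t"],s["eef_pos"],s["eef_rot"],s["joint_positions"][5],s["grip_width"],shift([551.4,-46.0,130]))
E
```

```text
12.2 [507.37750604 141.48482434 155.57044921] [3.12016038 0.36478192 0.0059814 ] 1.3979972633613347 25.06801218139941 [-0.00050818  0.19256761  0.02568742]
```

Emit:
drive_tool:
  rows:
    - [0,0.025,0,0,0,-0.14,1]
    - [0,0.05,0,0,0,-0.28,1]
    - [0,0.075,0,0,0,-0.42,1]
    - [0,0.1,0,0,0,-0.56,1]
    - [0,0.125,0,0,0,-0.7,1]
    - [0,0.15,0,0,0,-0.84,1]
    - [0,0.175,0,0,0,-0.98,1]
    - [0,0.193,0,0,0,-1.12,1]

```text
t: 13.0
eef_pos: [550.4, -47.8, 152.6]
eef_rot: [-2.444, -1.972, 0.002]
contact_force: [0.3, -0.6, -0.1]
grip_width: 0.2
gripper_force: 0.0
```

Emit:
drive_tool:
  rows:
    - [0,0,0,0,0,-0.14,1]
    - [0,0,0,0,0,-0.28,1]
    - [0,0,0,0,0,-0.42,1]
    - [0,0,0,0,0,-0.45,1]
    - [0,0,0,0,0,-0.45,1]
    - [0,0,0.01,0,0,-0.45,1]
    - [0,0,0.02,0,0,-0.45,1]
    - [0,0,0.02,0,0,-0.45,1]

```text
t: 13.8
eef_pos: [549.2, -45.9, 131.3]
eef_rot: [-1.948, -2.46, 0.002]
contact_force: [-0.8, -0.2, 0.1]
grip_width: 0.7
gripper_force: 0.0
```

```bash
python3 - <<'E'
from h import *
s=robot.state();print(s["t"],s["eef_pos"],s["eef_rot"],s["joint_positions"][5],s["grip_width"],shift([551.4,-46.0,100]))
R=Ro.from_rotvec(s["eef_rot"]).as_matrix();print("tool y dir",R[:,1],"x",R[:,0])
import pickle
c=viewer.calibration("wrist");p,d=viewer.camera("wrist");cv2.imwrite("pics/w3.png",p[...,::-1]);pickle.dump((c,d,s),open("pics/w3.pkl","wb"))
E
```

```text
13.8 [549.20542846 -45.92045246 131.29446269] [-1.94755674e+00 -2.46015251e+00  2.45909816e-03] -0.5173859877412744 0.6704280992971884 [-0.00064543  0.00223127  0.03128531]
tool y dir [ 0.9733045   0.22948896 -0.00362803] x [-0.22948272  0.97331056  0.00205762]
```

View pics/w3.png

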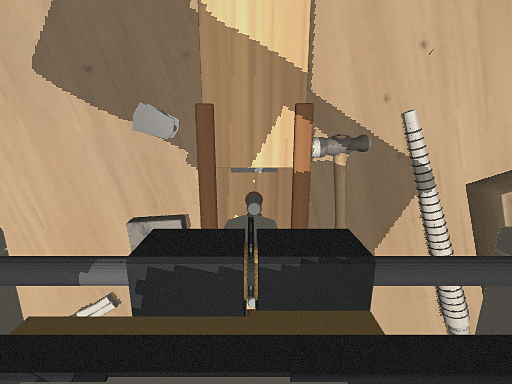

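The stamp head shows at (254,208), right ahead of the closed fingertips. The lid edge is clear of it at row 168.

Emit:
drive_tool:
  rows:
    - [-0.001,0.002,0.01,0,0,0,1]
    - [-0.001,0.002,0.02,0,0,0,1]
    - [-0.001,0.002,0.03,0,0,0,1]
    - [-0.001,0.002,0.038,0,0,0,1]
    - [-0.001,0.002,0.039,0,0,0,1]
    - [-0.001,0.002,0.04,0,0,0,1]
    - [-0.001,0.002,0.041,0,0,0,1]
    - [-0.001,0.002,0.041,0,0,0,1]

```text
t: 14.65
eef_pos: [553.1, -47.0, 92.9]
eef_rot: [1.949, 2.463, 0.0]
contact_force: [-0.0, -0.1, 0.2]
grip_width: 0.6
gripper_force: 0.0
```

Emit:
drive_tool:
  rows:
    - [0.001,-0.001,0,0,0,0,1]
    - [0.001,-0.001,0.001,0,0,0,1]
    - [0.001,-0.001,0.002,0,0,0,1]
    - [0.001,-0.001,0.003,0,0,0,1]
    - [0.001,-0.001,0.004,0,0,0,1]
    - [0.001,-0.001,0.005,0,0,0,1]
    - [0.001,-0.001,0.005,0,0,0,1]
    - [0.001,-0.001,0.005,0,0,0,1]

```text
t: 15.45
eef_pos: [551.8, -46.2, 88.1]
eef_rot: [1.949, 2.463, 0.0]
contact_force: [-1.4, 0.8, 5.4]
grip_width: 0.4
gripper_force: 2.6
```

Emit:
drive_tool:
  rows:
    - [0,0,0.0005,0,0,0,1]
    - [0,0,0.001,0,0,0,1]
    - [0,0,0.0015,0,0,0,1]
    - [0,0,0.002,0,0,0,1]
    - [0,0,0.0025,0,0,0,1]
    - [0,0,0.003,0,0,0,1]
    - [0,0,0.0035,0,0,0,1]
    - [0,0,0.004,0,0,0,1]

```text
t: 16.25
eef_pos: [551.8, -46.2, 84.2]
eef_rot: [1.949, 2.463, 0.0]
contact_force: [-2.2, 0.1, 6.4]
grip_width: 0.4
gripper_force: 3.3
```

Emit:
drive_tool:
  rows:
    - [0,0,0.0003,0,0,0,1]
    - [0,0,0.0006,0,0,0,1]
    - [0,0,0.0009,0,0,0,1]
    - [0,0,0.0012,0,0,0,1]
    - [0,0,0.0015,0,0,0,1]
    - [0,0,0.0018,0,0,0,1]
    - [0,0,0.002,0,0,0,1]
    - [0,0,0.002,0,0,0,1]

```text
t: 17.05
eef_pos: [551.9, -46.2, 82.7]
eef_rot: [1.949, 2.463, 0.0]
contact_force: [-3.5, 0.3, 9.6]
grip_width: 0.4
gripper_force: 5.1
```

Emit:
drive_tool:
  rows:
    - [0,0,0.0002,0,0,0,1]
    - [0,0,0.0004,0,0,0,1]
    - [0,0,0.0006,0,0,0,1]
    - [0,0,0.0008,0,0,0,1]
    - [0,0,0.001,0,0,0,1]
    - [0,0,0.001,0,0,0,1]
    - [0,0,0.001,0,0,0,1]
    - [0,0,0.001,0,0,0,1]

```text
t: 17.85
eef_pos: [551.9, -46.2, 82.6]
eef_rot: [1.948, 2.463, 0.001]
contact_force: [-6.0, 1.1, 17.3]
grip_width: 0.5
gripper_force: 8.3
```

Emit:
drive_tool:
  rows:
    - [0,0,-0.02,0,0,0,1]
    - [0,0,-0.05,0,0,0,1]
    - [0.03,0,-0.08,0,0,0,1]
    - [0.07,0,-0.08,0,0,0,1]
    - [0.11,0,-0.08,0,0,0,1]
    - [0.15,0,-0.08,0,0,0,1]
    - [0.19,0,-0.08,0,0,0,1]
    - [0.218,0,-0.08,0,0,0,1]

```text
t: 18.65
eef_pos: [500.5, 168.2, 160.4]
eef_rot: [-1.948, -2.464, -0.0]
contact_force: [0.9, 0.2, 0.1]
grip_width: 0.8
gripper_force: 0.0
```

```bash
python3 - <<'E'
from h import *
s=robot.state();g=np.array([556,-65])+240*np.array([-.2321,.9727]);print(s["t"],s["eef_pos"],s["eef_rot"],g,shift([*g,94]))
c=viewer.calibration("top");p,d=viewer.camera("top");cv2.imwrite("pics/t2.png",cv2.resize(p[120:220,150:350,::-1],(800,400)))
E
```

```text
18.65 [500.54697625 168.23787131 160.43383664] [-1.94775761e+00 -2.46418826e+00 -2.89249917e-04] [500.296 168.448] [ 0.00022478 -0.00018152  0.06643401]
```

View pics/t2.png

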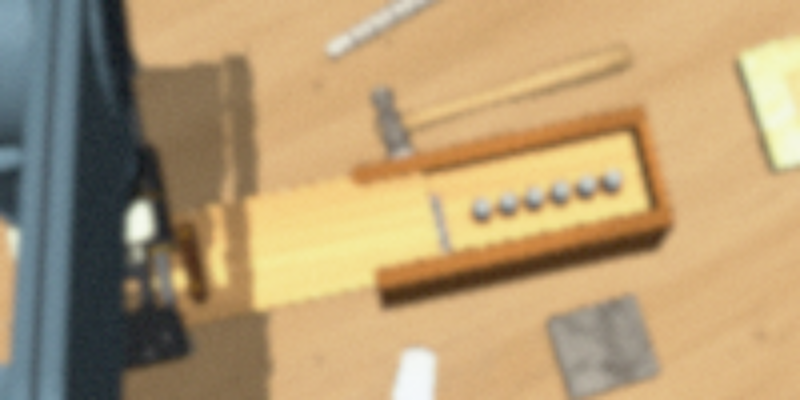

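The stamps stand in one level row, the lid is clear of them, and the fingers are beyond the pull. I'll descend.

Emit:
drive_tool:
  rows:
    - [0,0,0.02,0,0,0,1]
    - [0,0,0.04,0,0,0,1]
    - [0,0,0.055,0,0,0,1]
    - [0,0,0.066,0,0,0,1]
    - [0,0,0.066,0,0,0,1]
    - [-0.002,0,0.066,0,0,0,1]
    - [-0.004,0,0.066,0,0,0,1]
    - [-0.006,0,0.066,0,0,0,1]

```text
t: 19.5
eef_pos: [503.6, 160.0, 95.5]
eef_rot: [1.949, 2.463, 0.002]
contact_force: [-0.4, 1.5, -0.6]
grip_width: 0.4
gripper_force: 0.0
```

Emit:
drive_tool:
  rows:
    - [-0.003,0,0,0,0,0,1]
    - [-0.006,0,0,0,0,0,1]
    - [-0.01,0,0,0,0,0,1]
    - [-0.014,0,0,0,0,0,1]
    - [-0.018,0,0,0,0,0,1]
    - [-0.021,0,0,0,0,0,1]
    - [-0.024,0,0,0,0,0,1]
    - [-0.025,0,0,0,0,0,1]

```text
t: 20.3
eef_pos: [508.8, 135.5, 94.6]
eef_rot: [1.95, 2.463, 0.0]
contact_force: [0.6, 2.6, 0.1]
grip_width: 0.7
gripper_force: 0.8
```

Emit:
drive_tool:
  rows:
    - [-0.002,0,0,0,0,0,1]
    - [-0.004,0,0,0,0,0,1]
    - [-0.006,0,0,0,0,0,1]
    - [-0.007,0,0,0,0,0,1]
    - [-0.008,0,0,0,0,0,1]
    - [-0.009,0,0,0,0,0,1]
    - [-0.009,0,0,0,0,0,1]
    - [-0.009,0,0,0,0,0,1]

```text
t: 21.1
eef_pos: [510.5, 126.9, 94.5]
eef_rot: [-1.949, -2.464, 0.001]
contact_force: [-0.0, 0.5, -0.4]
grip_width: 0.5
gripper_force: 0.1
```

Emit:
drive_tool:
  rows:
    - [-0.001,0,0,0,0,0,1]
    - [-0.002,0,0,0,0,0,1]
    - [-0.003,0,0,0,0,0,1]
    - [-0.004,0,0,0,0,0,1]
    - [-0.005,0,0,0,0,0,1]
    - [-0.006,0,0,0,0,0,1]
    - [-0.006,0,0,0,0,0,1]
    - [-0.006,0,0,0,0,0,1]

```text
t: 21.9
eef_pos: [512.1, 121.0, 94.6]
eef_rot: [-1.95, -2.463, 0.0]
contact_force: [-0.5, -0.2, -0.4]
grip_width: 0.4
gripper_force: 0.4
```

Emit:
drive_tool:
  rows:
    - [-0.008,0,0,0,0,0,1]
    - [-0.018,0,0,0,0,0,1]
    - [-0.029,0,0,0,0,0,1]
    - [-0.04,0,0,0,0,0,1]
    - [-0.051,0,0,0,0,0,1]
    - [-0.062,0,0,0,0,0,1]
    - [-0.072,0,0,0,0,0,1]
    - [-0.08,0,0,0,0,0,1]

```text
t: 22.7
eef_pos: [530.8, 42.3, 94.7]
eef_rot: [1.95, 2.463, 0.0]
contact_force: [0.0, 1.8, -1.4]
grip_width: 0.4
gripper_force: 1.0
```

Emit:
drive_tool:
  rows:
    - [-0.004,0,0,0,0,0,1]
    - [-0.008,0,0,0,0,0,1]
    - [-0.012,0,0,0,0,0,1]
    - [-0.016,0,0,0,0,0,1]
    - [-0.02,0,0,0,0,0,1]
    - [-0.022,0,0,0,0,0,1]
    - [-0.024,0,0,0,0,0,1]
    - [-0.024,0,0,0,0,0,1]

```text
t: 23.5
eef_pos: [536.2, 19.7, 94.7]
eef_rot: [1.949, 2.463, -0.0]
contact_force: [-0.4, 0.5, 0.3]
grip_width: 0.5
gripper_force: 0.1
```

```bash
python3 - <<'E'
from h import *
s=robot.state();p=s["eef_pos"][:2]-[556,-65];print(s["eef_pos"],p@[-.2321,.9727],p@[.9727,.2321])
E
```

```text
[536.15820767  19.68172476  94.7248049 ] 86.97519366993825 0.3545169177686614
```

Expected end at TCP y≈81, about 6 mm more.

Emit:
drive_tool:
  rows:
    - [-0.001,0,0,0,0,0,1]
    - [-0.002,0,0,0,0,0,1]
    - [-0.003,0,0,0,0,0,1]
    - [-0.004,0,0,0,0,0,1]
    - [-0.005,0,0,0,0,0,1]
    - [-0.005,0,0,0,0,0,1]
    - [-0.005,0,0,0,0,0,1]
    - [-0.005,0,0,0,0,0,1]

```text
t: 24.3
eef_pos: [537.2, 15.3, 94.7]
eef_rot: [1.949, 2.464, 0.0]
contact_force: [-0.3, 4.0, 1.5]
grip_width: 0.3
gripper_force: 1.2
```

Emit:
drive_tool:
  rows:
    - [-0.0003,0,0,0,0,0,1]
    - [-0.0006,0,0,0,0,0,1]
    - [-0.0009,0,0,0,0,0,1]
    - [-0.0012,0,0,0,0,0,1]
    - [-0.0014,0,0,0,0,0,1]
    - [-0.0015,0,0,0,0,0,1]
    - [-0.0015,0,0,0,0,0,1]
    - [-0.0015,0,0,0,0,0,1]

```text
t: 25.1
eef_pos: [537.2, 15.1, 94.7]
eef_rot: [-1.948, -2.462, -0.002]
contact_force: [-1.2, 7.3, 3.2]
grip_width: 0.6
gripper_force: 4.0
```

Emit:
drive_tool:
  rows:
    - [-0.0004,0,0,0,0,0,1]
    - [-0.0008,0,0,0,0,0,1]
    - [-0.001,0,0,0,0,0,1]
    - [-0.001,0,0,0,0,0,1]
    - [-0.001,0,0,0,0,0,1]
    - [-0.001,0,0,0,0,0,1]
    - [-0.001,0,0,0,0,0,1]
    - [-0.001,0,0,0,0,0,1]

```text
t: 25.9
eef_pos: [537.2, 15.1, 94.7]
eef_rot: [-1.948, -2.461, -0.004]
contact_force: [-2.1, 12.3, 3.8]
grip_width: 0.3
gripper_force: 5.7
```

Emit:
drive_tool:
  rows:
    - [0.003,0,0,0,0,0,1]
    - [0.008,0,0,0,0,0,1]
    - [0.014,0,0,0,0,0,1]
    - [0.014,0,-0.02,0,0,0,1]
    - [0.014,0,-0.05,0,0,0,1]
    - [0.0,0,-0.09,0,0,0,1]
    - [-0.04,0,-0.11,0,0,0,1]
    - [-0.08,0,-0.11,0,0,0,1]

```text
t: 26.7
eef_pos: [558.4, -66.1, 208.9]
eef_rot: [1.942, 2.46, 0.004]
contact_force: [0.3, 0.9, 0.4]
grip_width: 0.4
gripper_force: 0.0
```

Emit:
drive_tool:
  rows:
    - [-0.03,0,0,0,0,0,1]
    - [-0.03,0,0,0,0,0,1]
    - [-0.03,0,0,0,0,0,1]
    - [-0.03,0,0,0,0,0,1]
    - [-0.03,0,0,0,0,0,1]
    - [-0.03,0,0,0,0,0,1]
    - [-0.03,0,0,0,0,0,1]
    - [-0.03,0,0,0,0,0,1]

```text
t: 27.5
eef_pos: [563.1, -93.8, 204.7]
eef_rot: [1.948, 2.464, 0.0]
contact_force: [0.1, -0.1, -0.3]
grip_width: 0.7
gripper_force: 0.0
```

```bash
python3 - <<'E'
from h import *
c=viewer.calibration("wrist");p,d=viewer.camera("wrist");cv2.imwrite("pics/w4.png",p[...,::-1])
v,u=np.mgrid[:384,:512]
R=np.array(c["R"]);t=np.array(c["t"]);D=d.astype(float)
P=(np.stack([(u-c["cx"])/c["fx"]*D,(v-c["cy"])/c["fy"]*D,D],-1)-t)@R
by=(P[...,:2]-[556,-65])@[-.2321,.9727];bx=(P[...,:2]-[556,-65])@[.9727,.2321]
m=(P[...,2]>92)&(P[...,2]<103)&(abs(bx)<40)&(by>20)&(by<130)&(v<215)
rr=cv2.minAreaRect(np.c_[bx[m],by[m]].astype(np.float32));print("pull",m.sum(),rr)
w=(P[...,2]>80.5)&(P[...,2]<90)&(abs(bx)>33)&(abs(bx)<42)&(by>40);print("wall end y",np.percentile(by[w],[98,99.5]))
E
```

```text
pull 735 ((0.11902427673339844, 67.42539978027344), (10.353525161743164, 51.68170928955078), 89.9128189086914)
wall end y [98.22671147 99.06059782]
```

View pics/w4.png

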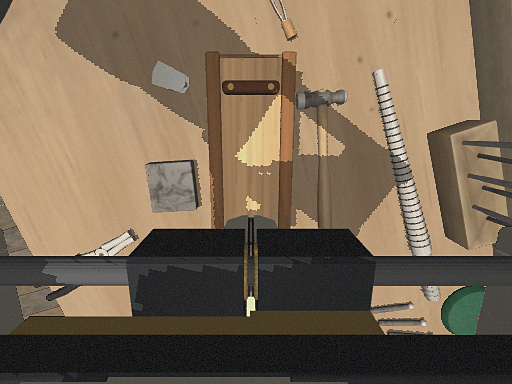

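The lid is shut: the pull sits at (250,87), which puts it at box y = 67.4 against 68 expected. The end stop held at 12 N, the tools look undisturbed and the robot is clear.

```bash
python3 -c "from plant import hand_in;print(hand_in())"
```

```text
the job is handed in; nothing more can be done
None
```

The job is handed in: the lid caught gently on the first stamp (y = +20 mm) and was backed off, that stamp was pushed down to a solid stop, and the lid is fully shut and released with the tools left where they lay.

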